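# Close the fragment box and lift it level off its stand

## Task

The box of broken-off plaster pieces has its blue lid sitting cocked, with one end standing up: press that end down until the lid sits level and flush in the box while the box is still on its wooden stand. Then lift the closed box straight up off the stand, keeping it level, to about 10 cm above the stand, and finish while still holding it there, steady and level. Leave the jar, the brush, the plaster hand and the knife where they are.

Things in the scene. Friction and masses are not known exactly. Their poses are not given: they have to be found in the camera images.
- box: Open-topped white plastic box, 140 mm long (its x) by 60 mm wide (its y) by 70 mm high, walls 4 mm, standing on the wooden stand. Origin at the centre of its underside, z up; its centre of mass is on its vertical centre line about 35 mm up. Mass with lid 0.35 to 0.7 kg. Straight smooth sides, to be gripped across the 60 mm width at mid-length.
- lid: Loose blue plastic plate 128 x 48 x 8 mm with two thin white stripes along it, lying in the mouth of the box (mouth 132 x 52 mm inside). Origin at the centre of its underside, x along it towards the raised end, z out of its top. At the start its -x end rests on the ledge, its +x end stands about 7 mm proud. Seated, its underside is 62 mm above the box's underside, its top flush with the rim.
- lid_high (a point): Point on the lid's top face at the raised (+x) end: on the centre line, 60 mm from the lid's middle, 4 mm in from the end edge.
- lid_low (a point): Point on the lid's top face at the seated (-x) end: on the centre line, 60 mm from the lid's middle, 4 mm in from the end edge.
- stand: Fixed wooden stand, a plywood board on two battens, 190 mm (its x) by 110 mm (its y), top 40 mm above the bench. Origin at the centre of its underside, on the bench, z up. The box stands on it, its length along the stand's length within about 0.12 rad.
- jar: Bystander: closed jar of white, 68 mm diameter, 100 mm high, origin at the centre of its underside. About 16 cm from the stand's centre, beside one long side.
- brush: Bystander: flat brush with a wooden handle and grey bristles, about 170 mm long lying on the bench about 15 cm from the stand's centre, beside its other long side. Origin under its middle, x along it.
- plasterhand: Bystander: cream plaster hand of a statue, about 210 mm long, 100 mm wide and 50 mm high, lying on the bench. Origin under its palm, x towards the fingers.
- knife: Bystander: yellow and black retractable knife about 130 mm long and 21 mm high, lying on the bench. Origin under its handle, x towards the blade.
- seal (a joint): Stiff push-fit rubber seal inside the box under the lid's raised end: 0 as found, 0.006 m when pushed fully down. It gives way at about 6 N (press the lid's raised end with 8 to 15 N, within 20 mm of its edge) and stays down.
Mind the look-alikes: they are no part of the job. What is shaped like the box but orange or yellow is not meant. There is more than one size of the lid; the job needs the largest.

How it is judged:
On the way, in this order (a step that is already met when the one before it is completed fails the run):
1. the lid sits level and flush in the box, the box still standing on the stand (z of each of lid_high, lid_low in the frame of box below 0.072 m and angle between the z axis of lid and the z axis of box, either way round below 0.035 rad and z of box in the frame of stand below 0.044 m), for 0.2 s.
2. the closed box is held in the air, level and steady, clear of the stand (z of box in the frame of stand above 0.1 m and angle between box's own z axis and vertical below 0.09 rad and linear speed of box below 0.03 m/s and contact force between box and the fingers above 1 N), for 0.5 s.
At the end, for the whole second after the job is handed in: The gripper holds the box in the air over its stand (centres within 80 mm sideways), its underside 60 to 160 mm above the stand's top, tilted less than 5 degrees, at rest (under 20 mm/s and 0.15 rad/s), touching the stand no more, with the lid in its mouth flush to within 2 mm at both ends (z of box in the frame of stand between 0.1 and 0.2 m and horizontal distance between box and stand below 0.08 m and angle between box's own z axis and vertical below 0.09 rad and linear speed of box below 0.02 m/s and angular speed of box below 0.15 rad/s and contact force between box and the fingers above 1 N and contact force between box and stand below 0.05 N and z of each of lid_high, lid_low in the frame of box below 0.072 m and horizontal distance between lid and box below 0.02 m); the arm keeps its last pose, push and grip.
It fails at once if the box is tipped more than 15 degrees (angle between box's own z axis and vertical above 0.26 rad).
It fails at once if the jar is moved more than 30 mm (distance of jar from where it was at the start of the episode above 0.03 m).
It fails at once if the brush is moved more than 30 mm (distance of brush from where it was at the start of the episode above 0.03 m).
It fails at once if the plaster hand is moved more than 30 mm (distance of plasterhand from where it was at the start of the episode above 0.03 m).
It fails at once if the knife is moved more than 30 mm (distance of knife from where it was at the start of the episode above 0.03 m).
It also fails if it takes over 43 s, if anything falls off the work surface, if the arm or the gripper's body presses on something with over 40 N, if the wrist force passes 120 N, or if a joint passes its speed limit or range.

## Robot

A 6-joint arm with a two-finger parallel gripper is mounted at the origin on the work surface. World frame = base frame: x ahead of the robot, y to its left, z up, the work surface at z = 0. Lengths are in m, angles in rad, forces in N, time in s.
With the tool pointing down it reaches from about 0.225 to 0.875 m from the base axis. Payload 3.4 kg.
Tool frame: the origin (TCP) lies at the very end of the fingers, on their centre line; the grasp point (between the pads) lies 19 mm behind it; z points along the fingers, y is the line along which they close (so a half turn about z gives the same grasp; the last joint's range is limited). The gripper opens to 85 mm and grips with 20 to 120 N. Pads are 22 mm wide; open, the fingers measure 114 mm over their backs; the gripper's body (76 mm by 85 mm) begins 54 mm behind the grasp point. The pads swing forward as they close: fully open they stand 13 mm farther back than shut.
Start: joints at [-1.425, 0.276, 1.505, -0, 1.361, -0.121], TCP at [0.152, -0.555, 0.231] pointing down, gripper open.
Joint ranges: [-2.89, 2.89], [-0.75, 2.08], [0.22, 2.7], [-1.18, 4.32], [0.11, 2.71], [-2.7, 2.7]. Speed limits (rad/s): [2.57, 2.57, 3.14, 3.14, 3.14, 3.14].

## Interface

Orientations are given as a unit quaternion [w, x, y, z].
In Python, from rig import get_state, optics, sign_off gives the robot as it stands.
- The arm moves only by the tool send_rows, never from a script. Its argument "increments" is a list of rows, each an object with "gripper": the gripper's target within -1 to 1 (shut at 1, half-way at 0, fully open at -1); "linear": the shift along the world's x, y, z in m, a list of three; "delta_rot": the turn, a rotation vector about the world's x, y, z in rad, a list of three. In form: [{"gripper": gripper, "linear": [dx, dy, dz], "delta_rot": [rx, ry, rz]}, ...]. A call has 1 to 8 rows; each row is the pose to reach, as a shift and turn from the pose commanded when the call began; what a row does not reach only later rows make up. A row lasts 1/10 s, in which the tool goes at most 50 mm and 8.59 degrees, less where a joint would pass 70% of its speed; a pose out of reach is approached as far as the arm can. A call with a gripper value outside its range is refused whole. The fingers move at their own pace and stop on an object; "newtons" is the grip in N (left out, the last holds). Time passes only in rows, so rows that repeat a pose let the fingers close. It gives the time, the measured TCP pose, the force, the opening and the grip force at its end, in the units of the state.
- get_state(): the state, without advancing time (a new reading comes with each control period).
- optics.get_image(name): name is "scene" or "top"; returns a dict with "pixels" (384x512x3 uint8, blue, green, red), "K" (3x3 intrinsics, pixels), "rvec" (rotation vector, rad) and "tvec" (3), from world to camera coordinates, as OpenCV has them. Camera axes: x right, y down, z forward; pixel columns grow to the right and rows downward; lengths in m; the calibration is good to about 2 mm. A picture is of the moment at which its call begins. There is no depth.
- sign_off(): hands the job in; it is judged then, once.
The state is a dict: "clock": time; "qpos": joint angles; "qd": joint speeds; "effort": joint torques, N m; "position": TCP position; "ee_rot": TCP orientation; "contact_force": force on the tool from outside, world axes, zero at the start; "moment": the same for the moment, N m; "width": finger opening in m; "gripper_force": force on a finger pad.
Only numpy, scipy, OpenCV 4.12 (cv2) and the standard library are available. Lean on these libraries where they do the work, as an engineer would, in place of code of your own. Each camera call takes 0.05 s, during which the arm holds its last target. There are 200 camera calls.

## Working session

There is one attempt and no reset: what is moved stays moved. The work goes in short steps, Python scripts to look and compute and a tool call to move; the robot and the scene stay as the last step left them, time stands still between calls to the robot, and variables do not carry over. Pictures are saved under pics/ and viewed, at most 10 in all, crops included, and the job is handed in when it is done.

Besides the shell and the picture viewer there is one more tool, called by a JSON object that holds its "fn" and its "kwargs". send_rows: Moves the arm, as the interface text tells. Its arguments: {"type":"object","properties":{"increments":{"type":"array"},"newtons":{"type":"number"}},"required":["increments"]}

```bash
mkdir -p pics; cat > h.py <<'E'
import numpy as np, cv2
from rig import get_state, optics, sign_off
def grab(n):
    d=optics.get_image(n); return d
def ray(d,uv):
    R=cv2.Rodrigues(np.array(d['rvec'],float))[0]; t=np.array(d['tvec'],float).ravel()
    c=-R.T@t; v=R.T@np.linalg.inv(np.array(d['K'],float))@np.array([uv[0],uv[1],1.]); return c,v
def plane(d,uv,z):
    c,v=ray(d,uv); return c+v*(z-c[2])/v[2]
E
python3 - <<'E'
from h import *
a=grab('scene');b=grab('top')
cv2.imwrite('pics/s0.png',a['pixels']);cv2.imwrite('pics/t0.png',cv2.resize(b['pixels'],(800,600)))
for d in(a,b): print(ray(d,(256,192)))
s=get_state();print(s['position'],s['ee_rot'],s['width'],s['contact_force'])
E
```

```text
(array([1.14094869, 0.45059114, 0.84257965]), array([-0.57837879, -0.4277508 , -0.69473334]))
(array([0.30921781, 0.01776617, 1.54026836]), array([ 0.15443755,  0.01522255, -0.98803806]))
[ 0.15150295 -0.55417844  0.23053909] [-8.25188279e-04  9.91116103e-01  1.32996952e-01 -2.62415058e-05] 0.08547339510933345 [ 0.393847   -0.35787783  0.16493644]
```

View pics/s0.png

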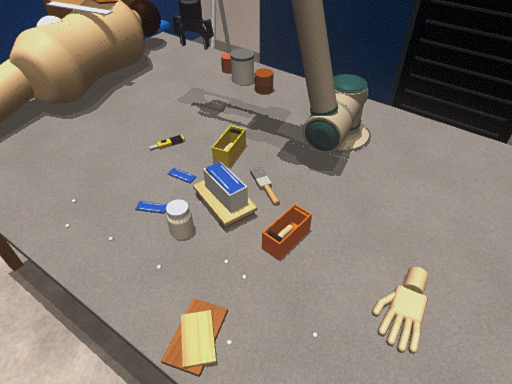

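View pics/t0.png

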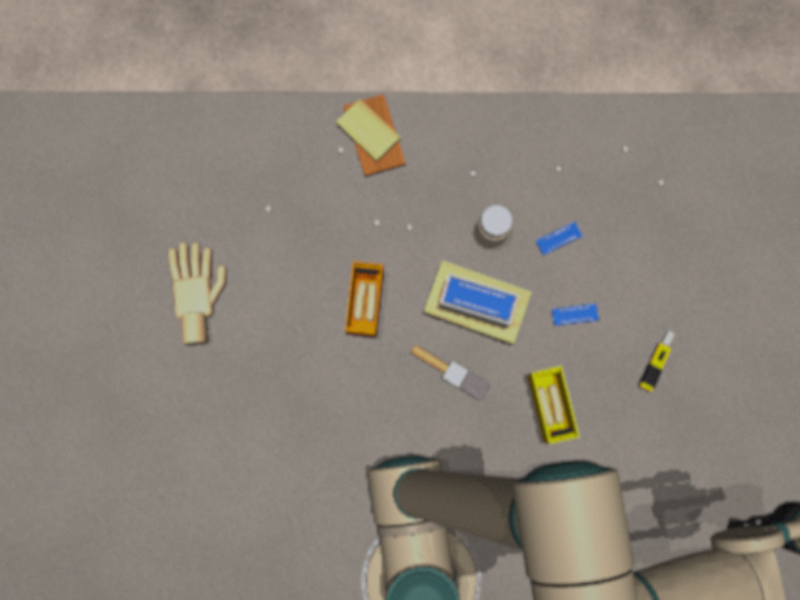

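The scene picture shows the white box with the blue lid on the stand at about (225,187). The small blue plates at (181,175) and (151,207), and the orange (287,232) and yellow (229,146) boxes, are look-alikes. The target is the white box on the wooden stand, which carries the largest blue plate (top view at about (480,298) of 800x600). I'll confirm that in an enlarged crop and measure it.

```bash
cat > m.py <<'E'
from h import *
def corners(d,mask):
    cs,_=cv2.findContours(mask,cv2.RETR_EXTERNAL,cv2.CHAIN_APPROX_NONE)
    c=max(cs,key=cv2.contourArea); h=cv2.convexHull(c)
    e=1
    while len(h)>4 and e<12: h=cv2.approxPolyDP(cv2.convexHull(c),e,True); e+=.3
    return h[:,0].astype(float),cv2.contourArea(c)
def tri(a,p,b,q):
    def P(d):
        R=cv2.Rodrigues(np.array(d['rvec'],float))[0]; return np.array(d['K'])@np.c_[R,np.array(d['tvec']).ravel()]
    x=cv2.triangulatePoints(P(a),P(b),np.array(p).reshape(2,1),np.array(q).reshape(2,1)); return (x[:3]/x[3]).ravel()
def lidmask(d,win):
    x0,y0,x1,y1=win; h=cv2.cvtColor(d['pixels'],cv2.COLOR_BGR2HSV)
    m=cv2.inRange(h,(105,120,60),(130,255,255)); k=np.zeros_like(m);k[y0:y1,x0:x1]=m[y0:y1,x0:x1]
    return cv2.morphologyEx(k,cv2.MORPH_CLOSE,np.ones((5,5),np.uint8))
WS=(197,158,260,212);WT=(278,170,335,212)
E
python3 - <<'E'
from m import *
a=grab('scene');b=grab('top')
ca,A=corners(a,lidmask(a,WS));cb,B=corners(b,lidmask(b,WT))
print(A,ca.tolist());print(B,cb.tolist())
pa=[plane(a,u,.11) for u in ca]; pb=[plane(b,u,.11) for u in cb]
for q,w in zip(cb,pb):
    i=np.argmin([np.linalg.norm(w-x) for x in pa]); print(q,ca[i],w.round(4),pa[i].round(4),tri(a,ca[i],b,q).round(4))
hs=cv2.cvtColor(b['pixels'],cv2.COLOR_BGR2HSV)
m=cv2.inRange(hs,(15,60,90),(35,255,255));k=np.zeros_like(m);k[160:225,265:345]=m[160:225,265:345]
cs,_=cv2.findContours(k,cv2.RETR_EXTERNAL,cv2.CHAIN_APPROX_NONE)
r=cv2.minAreaRect(np.vstack([c for c in cs if cv2.contourArea(c)>20]))
print('stand',plane(b,r[0],.04).round(4),[plane(b,p,.04).round(4) for p in cv2.boxPoints(r)])
for u in [(490/800*512,298*.64)]: pass
print('jar',plane(b,(496*.64,221*.64),.1),'brush',[plane(b,(x*.64,y*.64),.01).round(3) for x,y in((412,348),(488,398),(490,380))])
x=np.hstack([cv2.resize(a['pixels'][150:225,185:265],(400,375),interpolation=cv2.INTER_CUBIC),cv2.resize(b['pixels'][160:230,265:345],(400,375),interpolation=cv2.INTER_CUBIC)])
cv2.imwrite('pics/c0.png',x)
E
```

```text
487.5 [[206.0, 168.0], [219.0, 162.0], [243.0, 186.0], [230.0, 193.0]]
523.0 [[288.0, 179.0], [327.0, 189.0], [325.0, 202.0], [285.0, 192.0]]
[288. 179.] [230. 193.] [ 0.5722 -0.0555  0.11  ] [ 0.5759 -0.0561  0.11  ] [ 0.5733 -0.0564  0.1075]
[327. 189.] [206. 168.] [ 0.5423 -0.1713  0.11  ] [ 0.5347 -0.1798  0.11  ] [ 0.5414 -0.1708  0.1189]
[325. 202.] [219. 162.] [ 0.5033 -0.1647  0.11  ] [ 0.4912 -0.1666  0.11  ] [ 0.5008 -0.1618  0.1193]
[285. 192.] [243. 186.] [ 0.533  -0.0463  0.11  ] [ 0.5327 -0.0442  0.11  ] [ 0.5327 -0.0458  0.1093]
stand [ 0.5401 -0.1127  0.04  ] [array([ 0.5188, -0.0035,  0.04  ]), array([ 0.627 , -0.0417,  0.04  ]), array([ 0.5615, -0.2224,  0.04  ]), array([ 0.4547, -0.1826,  0.04  ])]
jar [ 0.69025128 -0.14599599  0.1       ] brush [array([0.451, 0.017, 0.01 ]), array([ 0.351, -0.135,  0.01 ]), array([ 0.387, -0.14 ,  0.01 ])]
```

View pics/c0.png

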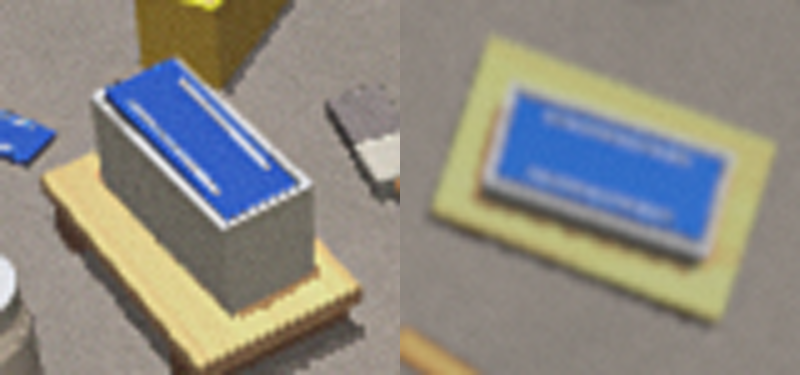

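The crop shows that the raised end is the upper-left end in the scene view, which is the -y end in world. The blue corners there triangulate to z≈0.119, against 0.108 at the other end. Box centre is about (0.537,-0.109), with its axis 15.5° from y. I'll move above the raised end with the fingers shut.

{"fn": "send_rows", "kwargs": {"increments": [{"gripper":1,"linear":[0.371,0.393,0],"delta_rot":[0,0,1.033]},{"gripper":1,"linear":[0.371,0.393,0],"delta_rot":[0,0,1.033]},{"gripper":1,"linear":[0.371,0.393,0],"delta_rot":[0,0,1.033]},{"gripper":1,"linear":[0.371,0.393,0],"delta_rot":[0,0,1.033]},{"gripper":1,"linear":[0.371,0.393,0],"delta_rot":[0,0,1.033]},{"gripper":1,"linear":[0.371,0.393,0],"delta_rot":[0,0,1.033]},{"gripper":1,"linear":[0.371,0.393,0],"delta_rot":[0,0,1.033]},{"gripper":1,"linear":[0.371,0.393,0],"delta_rot":[0,0,1.033]}], "newtons": 40}}

```text
clock: 1.0
position: [0.4272, -0.2621, 0.2314]
ee_rot: [0.0, 0.796, 0.606, 0.0]
contact_force: [0.8, -1.2, -0.3]
width: -0.0001
gripper_force: 0.0
```

```bash
python3 -c "
from h import *
s=get_state();print(s['clock'],s['position'],s['ee_rot'],s['width'],s['contact_force'],s['qpos'])"
```

```text
1.0 [ 0.42720061 -0.26208733  0.2314088 ] [2.40080297e-04 7.95523721e-01 6.05922396e-01 2.19572615e-05] -9.654266026460539e-05 [ 0.823802   -1.21441193 -0.2886037 ] [-6.89154386e-01  1.64125627e-01  1.65520818e+00 -6.91840714e-05
  1.32178136e+00 -4.20190748e-01]
```

{"fn": "send_rows", "kwargs": {"increments": [{"gripper":1,"linear":[0.046,0.048,-0.03],"delta_rot":[0,0,0]},{"gripper":1,"linear":[0.09,0.096,-0.06],"delta_rot":[0,0,0]},{"gripper":1,"linear":[0.09,0.096,-0.09],"delta_rot":[0,0,0]},{"gripper":1,"linear":[0.09,0.096,-0.09],"delta_rot":[0,0,0]},{"gripper":1,"linear":[0.09,0.096,-0.09],"delta_rot":[0,0,0]}]}}

```text
clock: 1.5
position: [0.5153, -0.1665, 0.1394]
ee_rot: [-0.002, 0.795, 0.606, -0.001]
contact_force: [-0.6, 0.0, -0.2]
width: -0.0001
gripper_force: 0.0
```

```bash
python3 - <<'E'
from h import *
s=get_state();print(s['position'],s['contact_force'])
a=grab('scene');b=grab('top')
x=np.hstack([cv2.resize(a['pixels'][120:225,185:273],(400,477),interpolation=cv2.INTER_CUBIC),cv2.resize(b['pixels'][150:240,260:335],(398,477),interpolation=cv2.INTER_CUBIC)])
cv2.imwrite('pics/c1.png',x)
E
```

```text
[ 0.51527231 -0.16648423  0.13937025] [-0.57767302  0.04414771 -0.17125873]
```

View pics/c1.png

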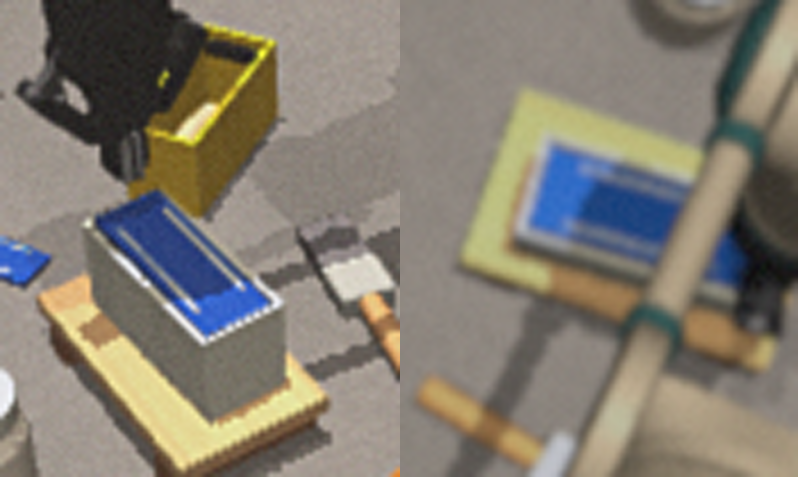

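The picture shows the shut fingers hovering just behind the raised end, with nothing touched (fingertips at about (125,175) in the crop). I'll shift them onto the end and start pressing.

{"fn": "send_rows", "kwargs": {"increments": [{"gripper":1,"linear":[0.007,0.006,0],"delta_rot":[0,0,0]},{"gripper":1,"linear":[0.007,0.006,-0.01],"delta_rot":[0,0,0]},{"gripper":1,"linear":[0.007,0.006,-0.015],"delta_rot":[0,0,0]},{"gripper":1,"linear":[0.007,0.006,-0.018],"delta_rot":[0,0,0]},{"gripper":1,"linear":[0.007,0.006,-0.02],"delta_rot":[0,0,0]},{"gripper":1,"linear":[0.007,0.006,-0.02],"delta_rot":[0,0,0]}]}}

```text
clock: 2.2
position: [0.5228, -0.1619, 0.121]
ee_rot: [-0.0, 0.796, 0.605, -0.0]
contact_force: [0.8, -0.3, -0.5]
width: -0.0003
gripper_force: 0.0
```

{"fn": "send_rows", "kwargs": {"increments": [{"gripper":1,"linear":[0,0,-0.001],"delta_rot":[0,0,0]},{"gripper":1,"linear":[0,0,-0.002],"delta_rot":[0,0,0]},{"gripper":1,"linear":[0,0,-0.003],"delta_rot":[0,0,0]},{"gripper":1,"linear":[0,0,-0.004],"delta_rot":[0,0,0]},{"gripper":1,"linear":[0,0,-0.005],"delta_rot":[0,0,0]},{"gripper":1,"linear":[0,0,-0.005],"delta_rot":[0,0,0]}]}}

```text
clock: 2.8
position: [0.5232, -0.162, 0.1165]
ee_rot: [0.0, 0.796, 0.605, -0.0]
contact_force: [-0.8, 0.7, 2.0]
width: 0.0001
gripper_force: 1.0
```

Contact. Continuing in small steps.

{"fn": "send_rows", "kwargs": {"increments": [{"gripper":1,"linear":[0,0,-0.001],"delta_rot":[0,0,0]},{"gripper":1,"linear":[0,0,-0.002],"delta_rot":[0,0,0]},{"gripper":1,"linear":[0,0,-0.003],"delta_rot":[0,0,0]},{"gripper":1,"linear":[0,0,-0.003],"delta_rot":[0,0,0]}]}}

```text
clock: 3.2
position: [0.5232, -0.1621, 0.1139]
ee_rot: [0.0, 0.796, 0.605, -0.0]
contact_force: [-1.0, -0.4, 5.3]
width: -0.0001
gripper_force: 2.3
```

{"fn": "send_rows", "kwargs": {"increments": [{"gripper":1,"linear":[0,0,-0.001],"delta_rot":[0,0,0]},{"gripper":1,"linear":[0,0,-0.002],"delta_rot":[0,0,0]},{"gripper":1,"linear":[0,0,-0.003],"delta_rot":[0,0,0]},{"gripper":1,"linear":[0,0,-0.003],"delta_rot":[0,0,0]}]}}

```text
clock: 3.6
position: [0.5232, -0.1622, 0.1107]
ee_rot: [0.0, 0.796, 0.605, -0.0]
contact_force: [-1.0, -0.8, 4.7]
width: -0.0001
gripper_force: 2.3
```

{"fn": "send_rows", "kwargs": {"increments": [{"gripper":1,"linear":[0,0,-0.001],"delta_rot":[0,0,0]},{"gripper":1,"linear":[0,0,-0.002],"delta_rot":[0,0,0]},{"gripper":1,"linear":[0,0,-0.002],"delta_rot":[0,0,0]}]}}

```text
clock: 3.9
position: [0.5232, -0.1622, 0.11]
ee_rot: [0.001, 0.796, 0.605, -0.0]
contact_force: [-3.7, 0.2, 11.2]
width: 0.0005
gripper_force: 6.1
```

It bottomed at z=0.110 with 11 N. I'll hold briefly, then rise, open and move back out of view for a check.

{"fn": "send_rows", "kwargs": {"increments": [{"gripper":1,"linear":[0,0,0],"delta_rot":[0,0,0]},{"gripper":1,"linear":[0,0,0],"delta_rot":[0,0,0]},{"gripper":1,"linear":[0,0,0.02],"delta_rot":[0,0,0]},{"gripper":-1,"linear":[0,0,0.06],"delta_rot":[0,0,0]},{"gripper":-1,"linear":[-0.04,-0.02,0.09],"delta_rot":[0,0,0]},{"gripper":-1,"linear":[-0.08,-0.04,0.09],"delta_rot":[0,0,0]},{"gripper":-1,"linear":[-0.12,-0.08,0.09],"delta_rot":[0,0,0]},{"gripper":-1,"linear":[-0.12,-0.08,0.09],"delta_rot":[0,0,0]}]}}

```text
clock: 4.7
position: [0.3999, -0.2441, 0.1984]
ee_rot: [0.0, 0.797, 0.603, -0.001]
contact_force: [0.7, 1.1, -0.5]
width: 0.072
gripper_force: 0.0
```

```bash
python3 - <<'E'
from m import *
s=get_state();print(s['position'],s['contact_force'],s['width'])
a=grab('scene');b=grab('top')
ca,A=corners(a,lidmask(a,WS));cb,B=corners(b,lidmask(b,WT))
print(A,ca.tolist(),B,cb.tolist())
for d,c in((a,ca),(b,cb)):
    w=np.array([plane(d,u,.11) for u in c]); print(w.round(4).tolist(),w.mean(0).round(4))
x=np.hstack([cv2.resize(a['pixels'][150:225,185:265],(400,375),interpolation=cv2.INTER_CUBIC),cv2.resize(b['pixels'][160:230,265:345],(400,375),interpolation=cv2.INTER_CUBIC)])
cv2.imwrite('pics/c2.png',x)
E
```

```text
[ 0.39986367 -0.24407153  0.19839949] [ 0.65980174  1.09641773 -0.46107013] 0.0720161493375563
450.5 [[207.0, 169.0], [220.0, 164.0], [243.0, 186.0], [230.0, 193.0]] 555.0 [[288.0, 179.0], [328.0, 190.0], [325.0, 202.0], [285.0, 192.0]]
[[0.5364, -0.1744, 0.11], [0.4966, -0.1581, 0.11], [0.5327, -0.0442, 0.11], [0.5759, -0.0561, 0.11]] [ 0.5354 -0.1082  0.11  ]
[[0.5722, -0.0555, 0.11], [0.5393, -0.1742, 0.11], [0.5033, -0.1647, 0.11], [0.533, -0.0463, 0.11]] [ 0.537  -0.1102  0.11  ]
```

View pics/c2.png

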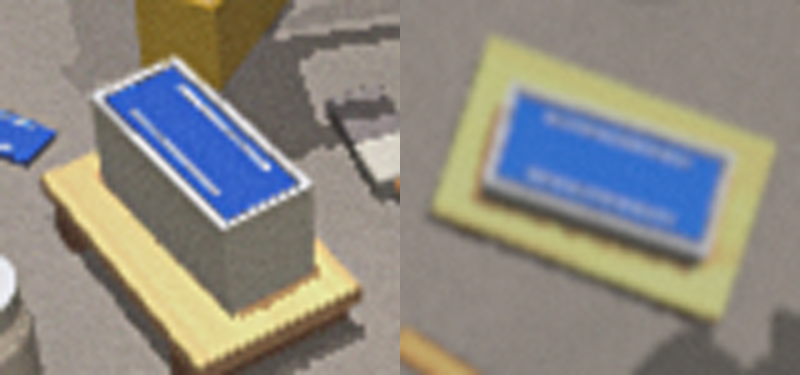

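The picture shows the lid flush at both ends, with a uniform white rim around it (scene crop corners about (105,95), (170,62), (305,183), (230,220)). Centre is about (0.5365,-0.1095). Next I move over it with the gripper open.

{"fn": "send_rows", "kwargs": {"increments": [{"gripper":-1,"linear":[0.03,0.03,0],"delta_rot":[0,0,-0.02]},{"gripper":-1,"linear":[0.065,0.065,0],"delta_rot":[0,0,-0.02]},{"gripper":-1,"linear":[0.1,0.098,0],"delta_rot":[0,0,-0.02]},{"gripper":-1,"linear":[0.1365,0.1345,-0.01],"delta_rot":[0,0,-0.02]},{"gripper":-1,"linear":[0.1365,0.1345,-0.03],"delta_rot":[0,0,-0.02]},{"gripper":-1,"linear":[0.1365,0.1345,-0.06],"delta_rot":[0,0,-0.02]},{"gripper":-1,"linear":[0.1365,0.1345,-0.07],"delta_rot":[0,0,-0.02]},{"gripper":-1,"linear":[0.1365,0.1345,-0.07],"delta_rot":[0,0,-0.02]}]}}

```text
clock: 5.6
position: [0.5389, -0.1057, 0.1263]
ee_rot: [-0.002, 0.802, 0.598, -0.001]
contact_force: [0.1, -0.1, 0.9]
width: 0.0853
gripper_force: 0.0
```

{"fn": "send_rows", "kwargs": {"increments": [{"gripper":-1,"linear":[-0.002,-0.004,0],"delta_rot":[0,0,0]},{"gripper":-1,"linear":[-0.002,-0.004,-0.01],"delta_rot":[0,0,0]},{"gripper":-1,"linear":[-0.002,-0.004,-0.022],"delta_rot":[0,0,0]},{"gripper":-1,"linear":[-0.002,-0.004,-0.035],"delta_rot":[0,0,0]},{"gripper":-1,"linear":[-0.002,-0.004,-0.048],"delta_rot":[0,0,0]},{"gripper":-1,"linear":[-0.002,-0.004,-0.06],"delta_rot":[0,0,0]},{"gripper":-1,"linear":[-0.002,-0.004,-0.068],"delta_rot":[0,0,0]},{"gripper":-1,"linear":[-0.002,-0.004,-0.068],"delta_rot":[0,0,0]}]}}

```text
clock: 6.4
position: [0.5367, -0.1111, 0.059]
ee_rot: [-0.001, 0.802, 0.597, -0.001]
contact_force: [-1.1, -0.1, -0.4]
width: 0.0856
gripper_force: 0.0
```

{"fn": "send_rows", "kwargs": {"increments": [{"gripper":1,"linear":[0,0.001,0],"delta_rot":[0,0,0]},{"gripper":1,"linear":[0,0.001,0],"delta_rot":[0,0,0]},{"gripper":1,"linear":[0,0.001,0],"delta_rot":[0,0,0]},{"gripper":1,"linear":[0,0.001,0],"delta_rot":[0,0,0]},{"gripper":1,"linear":[0,0.001,0],"delta_rot":[0,0,0]},{"gripper":1,"linear":[0,0.001,0],"delta_rot":[0,0,0]}], "newtons": 60}}

```text
clock: 7.0
position: [0.5372, -0.1101, 0.061]
ee_rot: [-0.0, 0.802, 0.597, -0.0]
contact_force: [-3.1, 1.9, 5.9]
width: 0.0598
gripper_force: 67.8
```

Gripped at 59.8 mm. Lifting slowly.

{"fn": "send_rows", "kwargs": {"increments": [{"gripper":1,"linear":[0,0,0.002],"delta_rot":[0,0,0]},{"gripper":1,"linear":[0,0,0.005],"delta_rot":[0,0,0]},{"gripper":1,"linear":[0,0,0.009],"delta_rot":[0,0,0]},{"gripper":1,"linear":[0,0,0.014],"delta_rot":[0,0,0]},{"gripper":1,"linear":[0,0,0.02],"delta_rot":[0,0,0]},{"gripper":1,"linear":[0,0,0.026],"delta_rot":[0,0,0]},{"gripper":1,"linear":[0,0,0.03],"delta_rot":[0,0,0]},{"gripper":1,"linear":[0,0,0.03],"delta_rot":[0,0,0]}], "newtons": 70}}

```text
clock: 7.8
position: [0.5383, -0.1105, 0.0912]
ee_rot: [0.001, 0.802, 0.597, 0.001]
contact_force: [0.2, -0.2, -4.8]
width: 0.0594
gripper_force: 76.3
```

```bash
python3 - <<'E'
from h import *
s=get_state();print(s['position'],s['contact_force'],s['moment'],s['width'],s['gripper_force'])
a=grab('scene')
cv2.imwrite('pics/c3.png',cv2.resize(a['pixels'][120:225,180:270],(514,600),interpolation=cv2.INTER_CUBIC))
E
```

```text
[ 0.53828453 -0.11051507  0.09122546] [ 0.2428356  -0.23543822 -4.7515034 ] [0.00980767 0.00187361 0.00296234] 0.05944203935994965 76.33568286895752
```

View pics/c3.png

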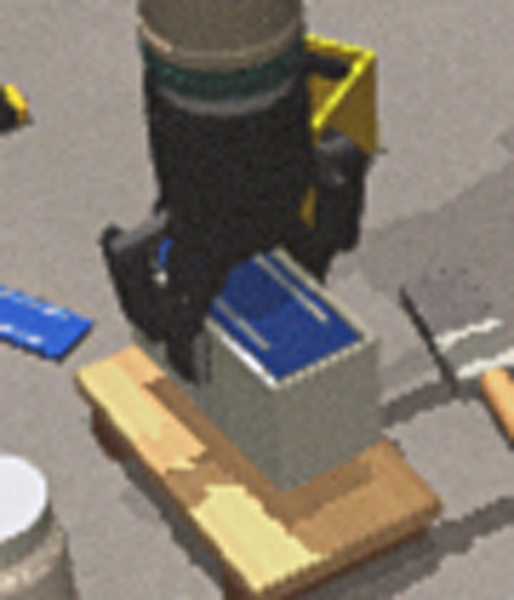

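The picture shows the box lifted clear of the stand, level, with the lid flush (visible lid corner at about (275,385) in the crop). The measured load is about 4.8 N. Lifting the remaining 70 mm.

{"fn": "send_rows", "kwargs": {"increments": [{"gripper":1,"linear":[0,0,0.005],"delta_rot":[0,0,0]},{"gripper":1,"linear":[0,0,0.014],"delta_rot":[0,0,0]},{"gripper":1,"linear":[0,0,0.026],"delta_rot":[0,0,0]},{"gripper":1,"linear":[0,0,0.04],"delta_rot":[0,0,0]},{"gripper":1,"linear":[0,0,0.052],"delta_rot":[0,0,0]},{"gripper":1,"linear":[0,0,0.062],"delta_rot":[0,0,0]},{"gripper":1,"linear":[0,0,0.068],"delta_rot":[0,0,0]},{"gripper":1,"linear":[0,0,0.07],"delta_rot":[0,0,0]}]}}

```text
clock: 8.65
position: [0.538, -0.1104, 0.1613]
ee_rot: [0.001, 0.802, 0.597, 0.0]
contact_force: [-0.5, -0.8, -6.0]
width: 0.0594
gripper_force: 76.6
```

{"fn": "send_rows", "kwargs": {"increments": [{"gripper":1,"linear":[0,0,0],"delta_rot":[0,0,0]},{"gripper":1,"linear":[0,0,0],"delta_rot":[0,0,0]},{"gripper":1,"linear":[0,0,0],"delta_rot":[0,0,0]},{"gripper":1,"linear":[0,0,0],"delta_rot":[0,0,0]},{"gripper":1,"linear":[0,0,0],"delta_rot":[0,0,0]},{"gripper":1,"linear":[0,0,0],"delta_rot":[0,0,0]},{"gripper":1,"linear":[0,0,0],"delta_rot":[0,0,0]},{"gripper":1,"linear":[0,0,0],"delta_rot":[0,0,0]}]}}

```text
clock: 9.45
position: [0.5377, -0.1103, 0.1603]
ee_rot: [0.0, 0.802, 0.597, 0.0]
contact_force: [0.0, -0.1, -6.0]
width: 0.0594
gripper_force: 76.6
```

```bash
python3 - <<'E'
from h import *
s=get_state();print(s['clock'],s['position'],s['ee_rot'],s['qd'],s['contact_force'],s['width'],s['gripper_force'])
a=grab('scene')
cv2.imwrite('pics/c4.png',cv2.resize(a['pixels'][100:225,170:270],(480,600),interpolation=cv2.INTER_CUBIC))
E
```

```text
9.45 [ 0.5376728  -0.1103408   0.16032108] [4.30516907e-05 8.02163163e-01 5.97104898e-01 8.42524168e-06] [ 0.00022303  0.00032203 -0.00159679  0.00032391  0.00274705  0.00068469] [ 0.00746099 -0.06039216 -6.03592811] 0.05944292138155786 76.59525632858276
```

View pics/c4.png

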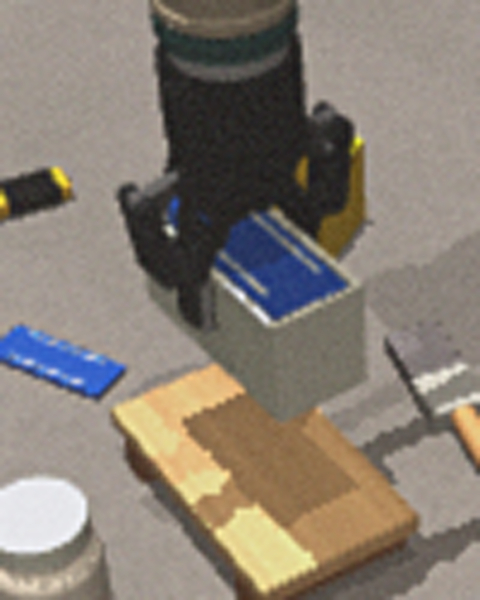

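The box hangs level about 10 cm above the stand, with the lid flush (near lid corner at about (275,322) in the crop), and it is at rest. Handing in.

```bash
python3 -c "
from rig import sign_off
print(sign_off())"
```

```text
the job is handed in; nothing more can be done
None
```

I pressed the lid flush, lifted the closed box level to about 10 cm above the stand, and handed the job in with the box still held there; the sign-off gave no verdict.

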